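# Snap a spindle into a clip jig and hold it against the sprung end plate

### The job

Pick up the longer of the two spindles by its wooden hub, push it down past the sprung jaws into both fork clips of the wooden jig so that the jaws snap shut over the rod, then slide it along its axis against the jig's sprung end plate. Press with a steady 6 N or so, the plate pushed in about 12 mm so that its pointer stands between the two ribs, and finish while still holding it pressed like that, for a colleague to drive the end screw. Never drive the plate to the end of its travel, and leave the shorter spindle, the tape roll and the glue bottle where they are.

Things in the scene. Friction and masses are not known exactly. Their poses are not given: they have to be found in the camera images.
- long_spindle: steel rod, 10 mm diameter, 170 mm long, through a square brown wooden hub (16 x 16 mm, 30 mm along the rod) at its middle. Lies on the desk on a hub flat, roughly pointing away from the robot. Origin: centre of the hub, on the rod axis (8 mm up at the start); y runs along the rod, x and z square to the hub flats; both ends alike. This is the one to use (about 0.12 kg).
- short_spindle: steel rod, 10 mm diameter, 100 mm long, through a square brown wooden hub (16 x 16 mm, 30 mm along the rod) at its middle. Lies on the desk on a hub flat, roughly pointing away from the robot. Origin: centre of the hub, on the rod axis (8 mm up at the start); y runs along the rod, x and z square to the hub flats; both ends alike. Too short for the jig: leave it.
- jig: fixed wooden board 70 mm (x) by 214 mm (y, from -75 to +139) by 8 mm thick, with two black fork clips (at y = -52 and +52) and an upright end plate. Origin at desk height midway between the clips; y runs along the seated rod from the clips towards the end plate (roughly to the robot's left), x roughly away from the robot, z up. The hub cannot pass through a clip: it stays between them.
- seat (a point): point on the seated rod's axis midway between the clips, 36 mm above the desk; axes as the jig's. Lowering the long spindle with its hub centre here, rod along y, leaves 10 mm from the rod's end (85 mm from the hub centre) to the end plate at rest.
- clip_left (a point): rod axis when seated in the clip at jig y = +52 mm, 36 mm above the desk. The clip is 12 mm long along y (92 mm clear between clips). Slot open upward, 13 mm wide, floor 31 mm above the desk. At jig -x a prong (inner face x = -6.5 mm) whose lip leans outward, top 65 mm; at +x a lip (x = 6.5 mm) up to 37 mm and behind it a post (x = 15.5 mm, top 57 mm) that carries the jaw.
- clip_right (a point): the same for the clip at jig y = -52 mm
- jaw_left (a joint): angle (rad) of the sprung steel jaw of the clip at y = +52 mm: a flap 15 mm long, 3 mm thick, hinged at jig x = +14 mm. 0: shut, level across the slot 52.5 mm above the desk, tip at x = -1 mm. It gives way only downward (joint grows, at most 1.35): a rod pushed down swings it about 1 rad, then it snaps back to 0 over the seated rod. Takes up to about 5 N.
- jaw_right (a joint): the same for the clip at y = -52 mm.
- end_plate (a joint): how far the end plate is pushed in along the jig's +y, m: 0 at rest, 0.024 at its hard end. Spring of 500 N/m without preload: 0.012 is 6 N.
- stop_face (a point): aluminium plate 40 x 40 x 6 mm, upright across the rod's line at the +y end of the jig, on a spring slide (joint end_plate). This point: centre of the face that the rod's end presses (36 mm above the desk; jig y = +95 mm at rest); axes as the jig's. A small steel pointer at its foot, jig -x side, moves past two black ribs on the board that mark 8 and 16 mm of travel.
- tape_roll: roll of masking tape lying flat, 68 mm across, 11 mm high, origin at its underside centre; a bystander.
- glue_bottle: white dropper bottle with a red cap, 29 mm across, 88 mm high, standing, origin at its underside centre; a bystander.

How it is judged:
By the outcome, as a careful person would: the job done as asked, in the order asked, and still so for the second after the job is handed in, while the arm keeps its last pose, push and grip.
It also fails if it takes over 42 s, if anything falls off the work surface, if the arm or the gripper's body presses on something with over 40 N, if the wrist force passes 120 N, or if a joint passes its speed limit or range.

### The arm

A 7-joint arm with a two-finger parallel gripper is mounted at the origin on a cart in front of the work surface, level with it; the furniture and walls round the work are solid. World frame = base frame: x ahead of the robot, y to its left, z up, the work surface at z = 0. Lengths are in m, angles in rad, forces in N, time in s.
With the tool pointing down it reaches from about 0.4 to 0.925 m from the base axis. Payload 5.6 kg.
Tool frame: the origin (TCP) lies between the finger pads; the fingertips stand 11 mm ahead of it and the grasp point (between the pads) lies 8 mm behind it; z points along the fingers, y is the direction in which the jaws open and shut (so a half turn about z gives the same grasp; the last joint's range is limited). The gripper opens to 85 mm and grips with 20 to 120 N. Pads are 22 mm wide; open, the fingers measure 114 mm over their backs; the gripper's body (76 mm by 85 mm) begins 54 mm behind the grasp point. The pads swing forward as they close: fully open they stand 13 mm farther back than shut.
Start: joints at [1.185, 0.468, -0.012, 1.603, 0.006, 1.071, -0.056], TCP at [0.218, -0.612, 0.242] pointing down, gripper open.
Joint ranges: [-2.53, 2.53], [-0.31, 2.02], [-1.57, 1.55], [0.28, 2.44], [-1.29, 4.43], [0.15, 1.84], [-2.92, 2.92]. Speed limits (rad/s): [2.57, 2.57, 3.14, 3.14, 3.14, 3.14, 3.14].

### API

Orientations are given as a 3x3 rotation matrix whose columns are the frame's x, y, z axes.
In Python, from workcell import r, vision, order gives the robot as it stands.
- The arm moves only by the tool drive_tool, never from a script. Its argument "targets" is a list that holds one entry, the list of rows, each a list of 4 numbers: the shift along the tool's x, y, z in m, then the turn about the tool's z in degrees. In form: [[[dx, dy, dz, roll], ...]]. A call has 1 to 20 rows; each row shifts and turns the pose as measured when the row begins, along the tool's axes as they then stand; what a row does not reach is not made up. A row lasts 1/10 s, in which the tool goes at most 50 mm and 8.59 degrees, less where a joint would pass 70% of its speed; a pose out of reach is approached as far as the arm can. A call with a gripper value outside its range is refused whole. "jaw" is the opening, from 0 (shut) to 1 (fully open), set as the call begins (left out, the last holds). The fingers move at their own pace and stop on an object; the grip force is fixed at half the most. Time passes only in rows, so rows that do not move let the fingers close. It gives the time, the measured TCP pose, the force and the opening at its end, in the units of the state.
- r.observe(): the state, without advancing time (a new reading comes with each control period).
- vision.camera(name): name is "scene" or "top"; returns (picture, depth): 384x512x3 uint8, red, green, blue; 384x512 float32, m along the optical axis (not along the pixel's ray), 0 where there is no reading.
- vision.camera_params(name): a dict with "mtx" (3x3 intrinsics, pixels), "xyz" and "orientation" of the camera in the world. Camera axes: x right, y down, z forward; pixel columns grow to the right and rows downward; lengths in m; the calibration is good to about 2 mm. A picture is of the moment at which its call begins. camera_params takes no time and is no camera call.
- order.job_done(): hands the job in, once; it reports no verdict.
Trained networks look in the newest picture that a camera, given by its name, has taken for a name from the list of things; names that differ only in an ending like _2 or _b are one class to them, and where a whole thing is asked for, a point or a joint stands for the part that bears it (a point fixed in the world has none). Each returns a list of dicts, best first, with "confidence" (0 to 1); they miss things now and then, are a little off and sometimes report something else, mostly with a low value. They report only what shows in the picture. A call takes as long as a camera call.
- vision.look_for(camera, label): "position" ([column, row] as shares, 0 to 1, of the picture: columns of its width, rows of its height, amid what is visible of it).
- vision.pinpoint(camera, label): "position" ([column, row] as shares, 0 to 1, of the picture: columns of its width, rows of its height: a listed point, or the origin of a listed thing).
The state is a dict: "time": time; "qpos": joint angles; "joint_velocities": joint speeds; "effort": joint torques, N m; "tcp_pos": TCP position; "orientation": TCP orientation; "force": force on the tool from outside, world axes, zero at the start; "ft_torque": the same for the moment, N m; "opening": finger opening in m.
Only numpy, scipy, OpenCV 4.12 (cv2) and the standard library are available. Lean on these libraries where they do the work, as an engineer would, in place of code of your own. Each camera call takes 0.05 s, during which the arm holds its last target.

## Working session

There is one attempt and no reset: what is moved stays moved. The work goes in short steps, Python scripts to look and compute and a tool call to move; the robot and the scene stay as the last step left them, time stands still between calls to the robot, and variables do not carry over. Pictures are saved under pics/ and viewed, and the job is handed in when it is done.

Besides the shell and the picture viewer there is one more tool, called after "Request:" as a command line: name --argument value ..., lists and objects as JSON in quotes. drive_tool: Moves the arm, as the interface text tells. Its arguments: {"type":"object","properties":{"targets":{"type":"array","items":{"type":"array","items":{"type":"array","items":{"type":"number"}}}},"jaw":{"type":"number"}},"required":["targets"]}

```bash
ls; mkdir -p pics; python3 - <<'E'
from workcell import r, vision, order
import cv2, numpy as np
for n in ("scene","top"):
    p,d=vision.camera(n); cv2.imwrite(f"pics/{n}0.png",p[:,:,::-1]); np.save(f"{n}0d.npy",d)
    c=vision.camera_params(n); print(n,c)
    for l in ("long_spindle","short_spindle","jig","seat","clip_left","clip_right","stop_face","tape_roll","glue_bottle"):
        try:
            print(l,[(np.round(np.array(o["position"])*[512,384],1).tolist(),round(o["confidence"],2)) for o in vision.pinpoint(n,l)[:3]])
        except Exception as e: print(l,e)
s=r.observe(); print(s["time"],s["tcp_pos"],s["orientation"],s["opening"])
E
```

```text
pics
scene {'mtx': array([[439.59450765,   0.        , 255.4810298 ],
       [  0.        , 439.59450765, 197.89678096],
       [  0.        ,   0.        ,   1.        ]]), 'xyz': array([ 0.26989906, -0.47046031,  0.51961269]), 'orientation': array([[ 0.88895616, -0.25976375,  0.37719986],
       [-0.45728844, -0.45777969,  0.76244674],
       [-0.02538159, -0.85027087, -0.52573304]])}
long_spindle [([188.9, 192.1], 0.64)]
short_spindle [([216.0, 214.8], 0.72)]
jig [([267.2, 277.4], 0.65)]
seat [([264.4, 263.1], 0.58), ([321.4, 246.6], 0.24)]
clip_left [([191.8, 195.0], 0.73), ([247.0, 244.7], 0.69)]
clip_right [([289.2, 277.6], 0.69), ([189.8, 191.4], 0.37)]
stop_face [([227.0, 241.0], 0.79), ([262.5, 259.9], 0.74)]
tape_roll [([280.0, 204.0], 0.93)]
glue_bottle [([319.8, 246.4], 0.77)]
top {'mtx': array([[424.79835442,   0.        , 256.08467417],
       [  0.        , 424.79835442, 191.90234764],
       [  0.        ,   0.        ,   1.        ]]), 'xyz': array([0.38881628, 0.17335138, 0.89477551]), 'orientation': array([[ 0.01349206, -0.97171604,  0.23576662],
       [-0.99988767, -0.01157216,  0.00952508],
       [-0.00652735, -0.23586865, -0.97176302]])}
long_spindle [([168.9, 229.7], 0.84)]
short_spindle [([222.1, 224.0], 0.6), ([168.5, 229.1], 0.41)]
jig [([322.3, 222.0], 0.83)]
seat [([324.3, 219.2], 0.73)]
clip_left [([300.4, 230.4], 0.96), ([326.0, 217.6], 0.65)]
clip_right [([350.3, 213.4], 0.67)]
stop_face [([278.9, 237.0], 0.48)]
tape_roll [([232.7, 161.6], 0.67)]
glue_bottle [([307.9, 167.8], 0.63)]
1.0 [ 0.21844252 -0.61219516  0.24227083] [[ 9.41845474e-01  3.36046280e-01 -9.04980338e-06]
 [ 3.36046280e-01 -9.41845474e-01 -1.09530473e-05]
 [-1.22042472e-05  7.27492527e-06 -1.00000000e+00]] 0.08562212055075293
```

View pics/scene0.png

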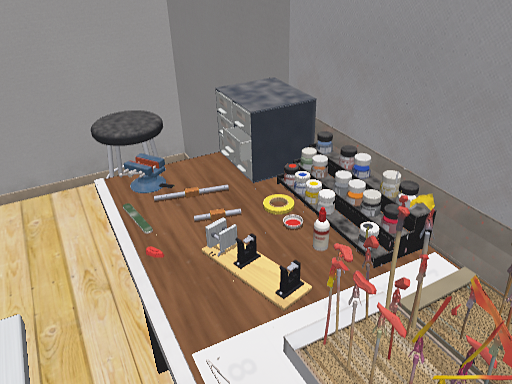

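View pics/top0.png

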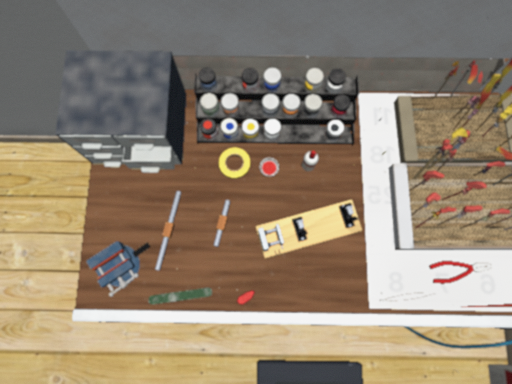

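The scene image shows the long spindle around (190,192), the short one around (217,214), and the jig with clips at (246,250) and (290,280). The top image shows the long spindle's hub near (168,230), and the jig around (310,228) with its end plate on the left (+y). Next I'll locate them metrically.

```bash
cat > h.py <<'E'
import numpy as np, cv2
from workcell import r, vision, order
def ray(n,uv):
    c=vision.camera_params(n); K=c["mtx"];R=np.array(c["orientation"])
    uv=np.atleast_2d(uv).astype(float)
    d=np.c_[(uv[:,0]-K[0,2])/K[0,0],(uv[:,1]-K[1,2])/K[1,1],np.ones(len(uv))]
    return np.array(c["xyz"]),d@R.T
def onplane(n,uv,z):
    o,d=ray(n,uv); return o+d*((z-o[2])/d[:,2])[:,None]
def cloud(n,depth):
    v,u=np.mgrid[0:384,0:512]; o,d=ray(n,np.c_[u.ravel(),v.ravel()])
    return (o+d*depth.reshape(-1,1)).reshape(384,512,3)
def proj(n,P):
    c=vision.camera_params(n); q=(np.atleast_2d(P)-c["xyz"])@np.array(c["orientation"])@c["mtx"].T
    return q[:,:2]/q[:,2:]
E
python3 - <<'E'
from h import *
for n in("top","scene"):
    im=cv2.imread(f"pics/{n}0.png")
    u0,v0,w,hh=(140,180,230,100) if n=="top" else (145,170,180,145)
    cv2.imwrite(f"pics/{n}0z.png",cv2.resize(im[v0:v0+hh,u0:u0+w],None,fx=4 if n=="scene" else 3.4,fy=4 if n=="scene" else 3.4,interpolation=cv2.INTER_CUBIC))
pp={"top":dict(ls=[168.9,229.7],seat=[324.3,219.2],cl=[300.4,230.4],cr=[350.3,213.4],sf=[278.9,237.0],ss=[222.1,224]),
"scene":dict(ls=[188.9,192.1],seat=[264.4,263.1],cl=[247,244.7],cr=[289.2,277.6],sf=[227,241],ss=[216,214.8])}
for n in pp:
    for k,v in pp[n].items(): print(n,k,onplane(n,v,.008 if k in("ls","ss") else .036).round(4))
d=np.load("top0d.npy");P=cloud("top",d)
z=P[...,2]; print("depth z at desk",z[250,200],z[210,120], "max z in strip", )
for (a,b) in [((140,180),(250,260)),((60,50),(180,160)),((195,70),(355,145)),((390,60),(511,250)),((300,150),(320,175))]:
    q=P[a[1]:b[1],a[0]:b[0]].reshape(-1,3); print(a,b,q.min(0).round(3),q.max(0).round(3))
E
```

```text
top ls [[0.5199 0.3645 0.008 ]]
top seat [[0.5414 0.0414 0.036 ]]
top cl [[0.5177 0.0905 0.036 ]]
top cr [[ 0.5541 -0.0122  0.036 ]]
top sf [[0.5036 0.1342 0.036 ]]
top ss [[0.5334 0.2528 0.008 ]]
scene ls [[0.5163 0.3688 0.008 ]]
scene seat [[0.5343 0.0375 0.036 ]]
scene cl [[0.531 0.097 0.036]]
scene cr [[ 0.5524 -0.0134  0.036 ]]
scene sf [[0.5041 0.1244 0.036 ]]
scene ss [[0.5343 0.2525 0.008 ]]
depth z at desk 0.0014408855852827696 3.35476246214883e-05 max z in strip
(140, 180) (250, 260) [ 0.389  0.173 -0.006] [0.633 0.436 0.895]
(60, 50) (180, 160) [ 0.389  0.173 -0.752] [0.995 0.995 0.895]
(195, 70) (355, 145) [ 0.389 -0.035 -0.004] [0.868 0.325 0.895]
(390, 60) (511, 250) [ 0.389 -0.399 -0.004] [0.929 0.173 0.895]
(300, 150) (320, 175) [ 0.389  0.044 -0.004] [0.704 0.173 0.895]
```

```bash
python3 - <<'E'
from h import *
im=cv2.imread("pics/top0.png")[:,:,::-1].astype(int); d=np.load("top0d.npy");P=cloud("top",d)
# grey rod pixels of long spindle
sub=(slice(180,280),slice(145,195))
m=np.zeros((384,512),bool)
hsv=cv2.cvtColor(cv2.imread("pics/top0.png"),cv2.COLOR_BGR2HSV)
m[sub]=True; m[235:280,145:152]=False
gray=(hsv[...,1]<90)&(hsv[...,2]>90)&m
hub=(hsv[...,0]<18)&(hsv[...,1]>120)&(hsv[...,2]>140)&m
for k,mm in(("rod",gray),("hub",hub)):
    v,u=np.nonzero(mm); print(k,len(u),u.min(),u.max(),v.min(),v.max())
    W=onplane("top",np.c_[u,v],.012)
    print(W.mean(0), np.median(P[mm][:,2]))
    if k=="rod":
        l=cv2.fitLine(W[:,:2].astype(np.float32),cv2.DIST_HUBER,0,.001,.001).ravel(); print(l, np.degrees(np.arctan2(l[1],l[0])))
        t=(W[:,:2]-l[2:])@l[:2]; print(t.min(),t.max(), l[2:]+l[:2]*(t.min()+t.max())/2)
E
```

```text
rod 461 154 181 190 270
[0.51842143 0.366183   0.012     ] 0.011003385764965956
[ 0.97844785 -0.20649415  0.5184214   0.366183  ] -11.916979
-0.08517429590706235 0.08883249929469424 [0.52021109 0.36580531]
hub 116 161 185 221 267
[0.51924355 0.36736832 0.012     ] 0.016085619939581852
```

```bash
ls pics
```

```text
scene0.png
scene0z.png
top0.png
top0z.png
```

View zooms.

View pics/scene0z.png

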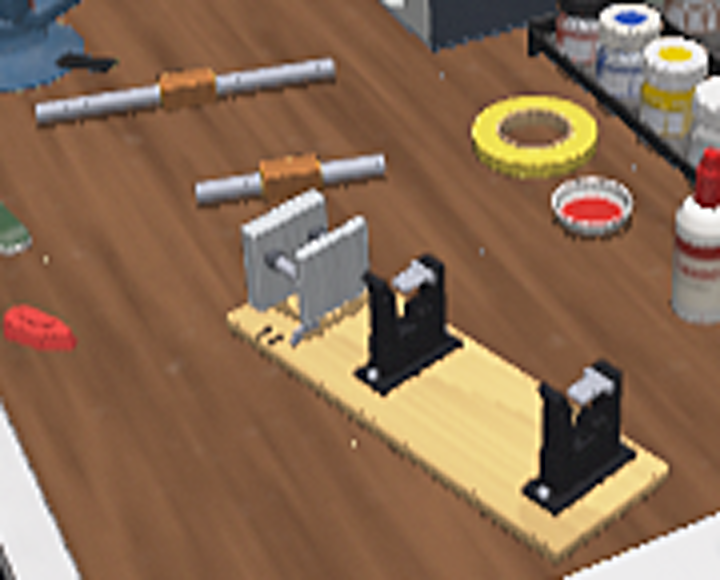

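View pics/top0z.png

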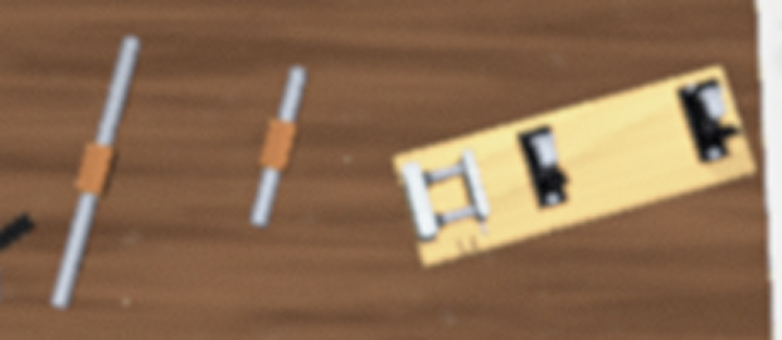

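The zoomed views show both jaws shut and the end plate at rest, with its two ribs on the robot side. I'll fit the board outline for an accurate jig pose.

```bash
python3 - <<'E'
from h import *
from scipy.optimize import least_squares
ex=0.035;cor=np.array([[ex,.139],[ex,-.075],[-ex,-.075],[-ex,.139]])
res={}
for n,(a,b,c,d) in {"top":(250,370,195,265),"scene":(195,320,235,315)}.items():
    hsv=cv2.cvtColor(cv2.imread(f"pics/{n}0.png"),cv2.COLOR_BGR2HSV)
    m=((hsv[...,0]>14)&(hsv[...,0]<28)&(hsv[...,1]>70)&(hsv[...,2]>170)).astype(np.uint8)
    k=np.zeros_like(m);k[c:d,a:b]=1;m*=k
    m=cv2.morphologyEx(m,cv2.MORPH_OPEN,np.ones((2,2)))
    nn,lab,st,_=cv2.connectedComponentsWithStats(m); 
    pts=np.argwhere(m)[:,::-1].astype(np.float32)
    hull=cv2.convexHull(pts)[:,0]
    print(n,len(pts),st[1:,4].max())
    # convex hull -> rasterise at 8x and fit model outline by IoU-like corner fit: use approx quad
    for e in np.arange(1,12,.5):
        q=cv2.approxPolyDP(hull.reshape(-1,1,2),e,True)[:,0]
        if len(q)<=4: break
    W=onplane(n,q,.008); print(q.tolist(),W[:,:2].round(4).tolist())
    HW=onplane(n,hull,.008)[:,:2]
    rect=cv2.minAreaRect((HW*1000).astype(np.float32)); print(rect)
E
```

```text
top 2502 2376
[[362.0, 231.0], [265.0, 258.0], [257.0, 227.0], [353.0, 201.0]] [[0.5222, -0.0413], [0.4634, 0.1617], [0.5279, 0.1791], [0.5865, -0.025]]
((525.2203979492188, 68.58259582519531), (71.16411590576172, 214.13072204589844), 16.377199172973633)
scene 1944 1933
[[312.0, 288.0], [283.0, 308.0], [203.0, 249.0], [264.0, 256.0]] [[0.5887, -0.0268], [0.5241, -0.0426], [0.4682, 0.1583], [0.5584, 0.0848]]
((528.1983642578125, 65.521240234375), (70.26042175292969, 214.05245971679688), 16.52280616760254)
```

```bash
python3 - <<'E'
from h import *
for n in("top","scene"):
    d=np.load(f"{n}0d.npy");P=cloud(n,d)[d>0]
    print(n,len(P))
    for x0,x1,y0,y1 in [(.1,.45,-.7,-.3),(.1,.45,-.3,0),(.45,.6,-.5,-.1),(.6,1,-.5,-.1),(.1,.45,0,.5),(.45,.65,.15,.5),(.45,.65,-.1,.15),(.65,1,-.1,.3),(.65,1,.3,.7),(.4,.65,.42,.6)]:
        s=P[(P[:,0]>x0)&(P[:,0]<x1)&(P[:,1]>y0)&(P[:,1]<y1)]
        if len(s):print((x0,x1,y0,y1),len(s),np.percentile(s[:,2],[50,95,99.5,100]).round(3))
E
```

```text
top 195827
(0.1, 0.45, -0.7, -0.3) 7509 [-0.738  0.003  0.006  0.01 ]
(0.1, 0.45, -0.3, 0) 13357 [0.    0.005 0.011 0.015]
(0.45, 0.6, -0.5, -0.1) 9273 [0.031 0.169 0.18  0.184]
(0.6, 1, -0.5, -0.1) 22696 [0.035 0.252 0.283 0.287]
(0.1, 0.45, 0, 0.5) 22277 [-0.     0.008  0.066  0.071]
(0.45, 0.65, 0.15, 0.5) 15585 [0.001 0.063 0.112 0.118]
(0.45, 0.65, -0.1, 0.15) 10890 [0.002 0.013 0.059 0.069]
(0.65, 1, -0.1, 0.3) 33432 [0.082 0.264 0.281 0.485]
(0.65, 1, 0.3, 0.7) 23870 [0.178 0.256 0.278 0.283]
(0.4, 0.65, 0.42, 0.6) 7042 [0.001 0.065 0.103 0.116]
scene 195829
(0.1, 0.45, -0.3, 0) 5568 [0.001 0.004 0.006 0.008]
(0.45, 0.6, -0.5, -0.1) 11045 [0.033 0.181 0.218 0.229]
(0.6, 1, -0.5, -0.1) 16857 [0.034 0.207 0.248 0.28 ]
(0.1, 0.45, 0, 0.5) 12492 [0.001 0.012 0.066 0.07 ]
(0.45, 0.65, 0.15, 0.5) 7873 [0.001 0.069 0.111 0.117]
(0.45, 0.65, -0.1, 0.15) 11268 [0.002 0.04  0.058 0.067]
(0.65, 1, -0.1, 0.3) 47790 [0.175 0.391 0.417 0.426]
(0.65, 1, 0.3, 0.7) 14222 [0.173 0.353 0.38  0.389]
(0.4, 0.65, 0.42, 0.6) 3063 [0.002 0.066 0.107 0.116]
```

Request:
drive_tool --targets '[[[0.034, -0.026, -0.014, 0], [0.034, -0.026, -0.014, 0], [0.034, -0.026, -0.014, 0], [0.034, -0.026, -0.014, 0], [0.034, -0.026, -0.014, 0], [0.034, -0.026, -0.014, 0], [0.034, -0.026, -0.014, 0], [0.034, -0.026, -0.014, 0], [0.034, -0.026, -0.014, 0], [0.034, -0.026, -0.014, 0]]]' --jaw 0.6

```text
time: 2.0
tcp_pos: [0.4554, -0.246, 0.3849]
orientation: [[0.947, 0.322, -0.003], [0.322, -0.947, -0.001], [-0.003, 0.0, -1.0]]
force: [-0.0, -0.9, -0.1]
opening: 0.0513
```

Request:
drive_tool --targets '[[[0.0185, -0.0399, 0.0096, 0], [0.0185, -0.0399, 0.0096, 0], [0.0185, -0.0399, 0.0096, 0], [0.0185, -0.0399, 0.0096, 0], [0.0185, -0.0399, 0.0096, 0], [0.0185, -0.0399, 0.0096, 0], [0.0185, -0.0399, 0.0096, 0], [0.0185, -0.0399, 0.0096, 0], [0.0185, -0.0399, 0.0096, 0], [0.0185, -0.0399, 0.0096, 0], [0.0185, -0.0399, 0.0096, 0], [0.0185, -0.0399, 0.0096, 0], [0.0185, -0.0399, 0.0096, 0], [0.0185, -0.0399, 0.0096, 0]]]'

```text
time: 3.4
tcp_pos: [0.5276, 0.3885, 0.2503]
orientation: [[0.948, 0.318, 0.017], [0.318, -0.948, -0.007], [0.014, 0.013, -1.0]]
force: [1.6, 0.4, -0.0]
opening: 0.0514
```

```bash
python3 - <<'E'
from h import *
s=r.observe(); print(s["time"],s["tcp_pos"],s["qpos"]); R=s["orientation"]; print(np.round(R,3), np.degrees(np.arctan2(R[1][0],R[0][0])))
E
```

```text
3.4 [0.52757394 0.38851627 0.25028086] [-0.29292174  0.539131   -0.57268339  1.55931224  0.33202614  1.13144287
 -2.18915547]
[[ 0.948  0.318  0.017]
 [ 0.318 -0.948 -0.007]
 [ 0.014  0.013 -1.   ]] 18.543911064238785
```

Request:
drive_tool --targets '[[[0, 0, 0, -8.5], [0, 0, 0, -8.5], [0, 0, 0, -8.5], [0, 0, 0, -8.5], [0, 0, 0, -8.5], [0, 0, 0, -8.5], [0, 0, 0, -8.5], [0, 0, 0, -8.5], [0, 0, 0, -8.5], [0, 0, 0, -8.5], [0, 0, 0, -8.5], [0, 0, 0, -8.5], [0, 0, 0, -8.5], [0, 0, 0, -8.5], [0, 0, 0, -8.5], [0, 0, 0, -8.5], [0, 0, 0, -8.5], [0, 0, 0, -5], [0, 0, 0, 0]]]'

```text
time: 5.3
tcp_pos: [0.526, 0.3957, 0.2452]
orientation: [[-0.985, 0.172, 0.012], [0.172, 0.985, -0.008], [-0.014, -0.006, -1.0]]
force: [-0.0, 0.5, -0.1]
opening: 0.0512
```

```bash
cat >> h.py <<'E'
def state():
    s=r.observe(); R=np.array(s["orientation"]); print("t",s["time"],"tcp",np.round(s["tcp_pos"],4),"yaw",np.degrees(np.arctan2(R[1,0],R[0,0])).round(2),"z",np.round(R[:,2],4),"f",np.round(s["force"],2),"tq",np.round(s["ft_torque"],2),"op",round(s["opening"],4),"q",np.round(s["qpos"],2)); return np.array(s["tcp_pos"]),R
def to(P):
    p,R=state(); print("tool shift",(R.T@(np.array(P)-p)).round(4))
E
python3 -c "
from h import *
to([.5195,.366,.1])"
```

```text
t 5.3 tcp [0.526  0.3957 0.2452] yaw 170.1 z [ 0.0124 -0.0079 -0.9999] f [-0.02  0.55 -0.06] tq [ 0.03 -0.04  0.01] op 0.0512 q [-0.    0.78 -1.13  1.53  0.73  1.3   0.17]
tool shift [ 0.0033 -0.0295  0.1454]
```

Request:
drive_tool --targets '[[[0.001, -0.008, 0.03, 1], [0.001, -0.008, 0.03, 1], [0.001, -0.008, 0.03, 0], [0.0, -0.005, 0.03, 0], [0, 0, 0.025, 0], [0, 0, 0, 0]]]'

```text
time: 5.9
tcp_pos: [0.5213, 0.3654, 0.0966]
orientation: [[-0.974, 0.225, 0.016], [0.225, 0.974, -0.007], [-0.017, -0.004, -1.0]]
force: [0.0, -0.9, -0.2]
opening: 0.0513
```

```bash
python3 - <<'E'
from h import *
to([.5195,.366,.014])
for n in("scene","top"):
    p,d=vision.camera(n); cv2.imwrite(f"pics/{n}1.png",p[:,:,::-1])
    a,b,w,h=(140,130,130,100) if n=="scene" else (120,160,130,120)
    cv2.imwrite(f"pics/{n}1z.png",cv2.resize(p[b:b+h,a:a+w,::-1],None,fx=5,fy=5,interpolation=cv2.INTER_CUBIC))
E
```

```text
t 5.9 tcp [0.5213 0.3654 0.0966] yaw 167.0 z [ 0.0161 -0.0074 -0.9998] f [ 0.   -0.85 -0.2 ] tq [-0.01  0.   -0.01] op 0.0513 q [-0.01  0.89 -1.    1.7   0.87  1.06  0.03]
tool shift [0.0033 0.0005 0.0826]
```

View pics/scene1z.png

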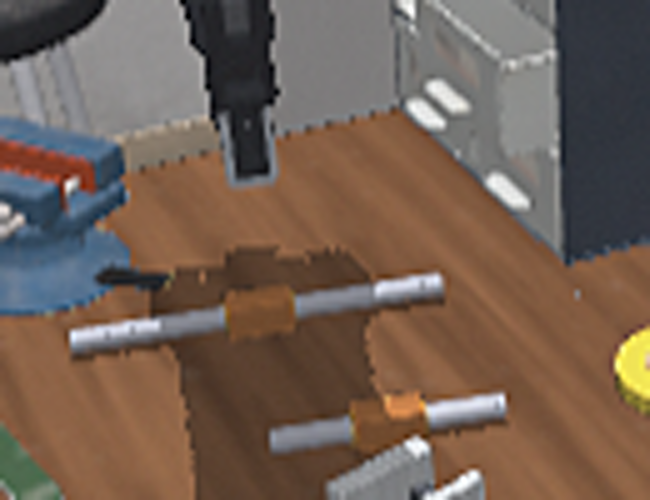

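View pics/top1z.png

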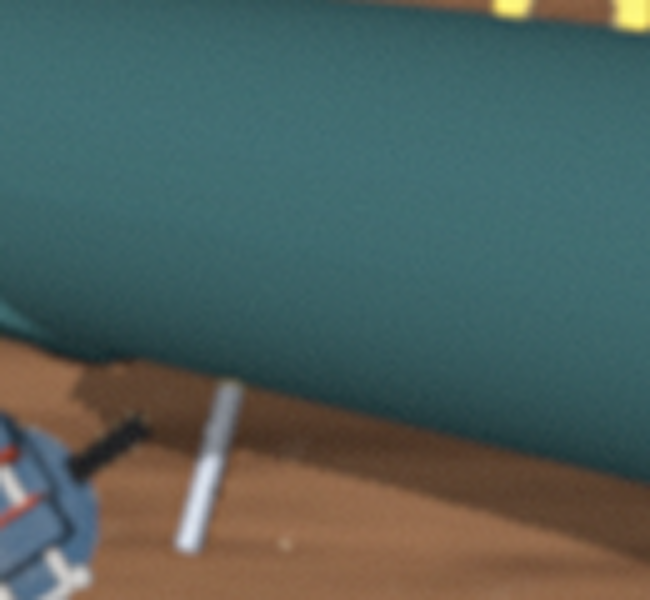

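The top camera is blocked by the forearm, but the scene view shows the gripper above the long spindle's hub at about (190,190). I'll go down now.

Request:
drive_tool --targets '[[[0.0015, 0, 0.022, -1], [0.0015, 0, 0.022, 0], [0.0003, 0, 0.02, 0], [0, 0, 0.008, 0], [0, 0, 0, 0]]]'

```text
time: 6.5
tcp_pos: [0.5227, 0.3708, 0.0278]
orientation: [[-0.978, 0.208, 0.026], [0.208, 0.978, 0.001], [-0.025, 0.006, -1.0]]
force: [0.4, 0.4, 0.8]
opening: 0.0512
```

```bash
python3 - <<'E'
from h import *
to([.5195,.366,.014])
n="scene"
p,d=vision.camera(n); cv2.imwrite(f"pics/{n}2.png",p[:,:,::-1])
a,b,w,h=(140,130,130,100)
cv2.imwrite(f"pics/{n}2z.png",cv2.resize(p[b:b+h,a:a+w,::-1],None,fx=5,fy=5,interpolation=cv2.INTER_CUBIC))
E
```

```text
t 6.5 tcp [0.5227 0.3708 0.0278] yaw 167.98 z [ 2.570e-02  8.000e-04 -9.997e-01] f [0.37 0.43 0.8 ] tq [-0.01  0.    0.01] op 0.0512 q [-0.05  0.97 -0.93  1.72  0.97  0.96 -0.01]
tool shift [ 0.0025 -0.0054  0.0137]
```

View pics/scene2z.png

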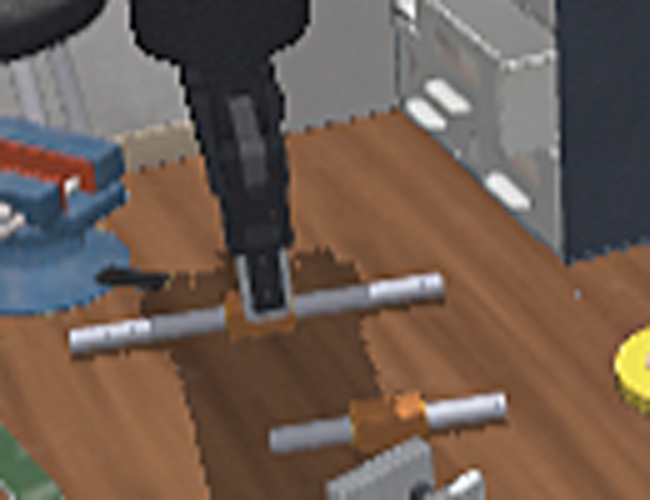

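Request:
drive_tool --targets '[[[0.001, -0.004, 0.004, 0], [0.001, -0.0015, 0.005, 0], [0, 0, 0.004, 0], [0, 0, 0, 0]]]'

```text
time: 6.95
tcp_pos: [0.5206, 0.3663, 0.016]
orientation: [[-0.978, 0.209, 0.028], [0.209, 0.978, 0.003], [-0.027, 0.009, -1.0]]
force: [-0.2, 0.2, 0.4]
opening: 0.0516
```

```bash
python3 -c "
from h import *
to([.5195,.366,.014])"
```

```text
t 6.95 tcp [0.5206 0.3663 0.016 ] yaw 167.95 z [ 0.0281  0.0029 -0.9996] f [-0.23  0.19  0.42] tq [-0.01  0.01  0.02] op 0.0516 q [-0.05  0.98 -0.92  1.73  0.98  0.94 -0.03]
tool shift [ 0.0011 -0.0005  0.0019]
```

Request:
drive_tool --targets '[[[0, 0, 0, 0], [0, 0, 0, 0], [0, 0, 0, 0], [0, 0, 0, 0], [0, 0, 0, 0], [0, 0, 0, 0]]]' --jaw 0

```text
time: 7.55
tcp_pos: [0.5211, 0.3667, 0.0168]
orientation: [[-0.978, 0.209, 0.029], [0.209, 0.978, 0.004], [-0.028, 0.01, -1.0]]
force: [-0.3, 0.1, -1.3]
opening: 0.0146
```

```bash
python3 -c "
from h import *
to([.5195,.366,.014])"
```

```text
t 7.55 tcp [0.5211 0.3667 0.0168] yaw 167.94 z [ 0.0292  0.0036 -0.9996] f [-0.27  0.09 -1.3 ] tq [-0.    0.01 -0.02] op 0.0146 q [-0.05  0.98 -0.92  1.73  0.98  0.94 -0.03]
tool shift [ 0.0015 -0.001   0.0028]
```

Request:
drive_tool --targets '[[[0, 0, -0.01, 0], [0, 0, -0.02, 0], [0, 0, -0.02, 0], [0, 0, -0.02, 0], [0, 0, -0.02, 0], [0, 0, -0.02, 0], [0, 0, -0.01, 0], [0, 0, 0, 0]]]'

```text
time: 8.35
tcp_pos: [0.5177, 0.3675, 0.151]
orientation: [[-0.978, 0.208, 0.034], [0.208, 0.978, 0.006], [-0.032, 0.013, -0.999]]
force: [0.8, 1.1, -0.9]
opening: 0.0139
```

```bash
python3 -c "
from h import *
to([.5357,.0363,.14])"
```

```text
t 8.35 tcp [0.5177 0.3675 0.151 ] yaw 167.98 z [ 0.0336  0.0064 -0.9994] f [ 0.81  1.1  -0.94] tq [ 0.02  0.05 -0.02] op 0.0139 q [ 0.03  0.82 -1.06  1.69  0.82  1.11  0.07]
tool shift [-0.0862 -0.3203  0.0095]
```

Request:
drive_tool --targets '[[[-0.0054, -0.02, 0, 0], [-0.0108, -0.04, 0, 0], [-0.0108, -0.04, 0, 0], [-0.0108, -0.04, 0, 0], [-0.0108, -0.04, 0, 0], [-0.0108, -0.04, 0, 0], [-0.0108, -0.04, 0, 0], [-0.0054, -0.02, 0, 0], [0, 0, 0, 4], [0, 0, 0, 8], [0, 0, 0, 8], [0, 0, 0, 8], [0, 0, 0, 8], [0, 0, 0, 8], [0, 0, 0, 8], [0, 0, 0, 6], [0, 0, 0, 0]]]'

```text
time: 10.05
tcp_pos: [0.5269, 0.0606, 0.1379]
orientation: [[-0.298, 0.954, 0.012], [0.955, 0.298, 0.005], [0.001, 0.013, -1.0]]
force: [0.0, -0.3, -1.7]
opening: 0.0141
```

```bash
python3 -c "
from h import *
to([.5357,.0363,.12])"
```

```text
t 10.05 tcp [0.5269 0.0606 0.1379] yaw 107.34 z [ 0.012   0.0046 -0.9999] f [ 0.01 -0.33 -1.7 ] tq [-0.09  0.06 -0.04] op 0.0141 q [ 0.54  0.6  -0.93  1.95  0.62  0.89 -0.4 ]
tool shift [-0.0258  0.0009  0.0179]
```

Request:
drive_tool --targets '[[[-0.01, 0.0005, 0.01, 0.5], [-0.01, 0.0005, 0.012, 0.4], [-0.006, 0, 0.012, 0], [0, 0, 0.01, 0], [0, 0, 0, 0]]]'

```text
time: 10.55
tcp_pos: [0.5355, 0.0324, 0.0876]
orientation: [[-0.286, 0.958, 0.008], [0.958, 0.286, 0.004], [0.002, 0.009, -1.0]]
force: [0.6, 0.1, -0.3]
opening: 0.0142
```

```bash
python3 - <<'E'
from h import *
to([.5357,.0363,.09])
for n in("scene","top"):
    p,d=vision.camera(n); cv2.imwrite(f"pics/{n}3.png",p[:,:,::-1]); np.save(f"{n}3d.npy",d)
    a,b,w,h=(195,200,130,110) if n=="scene" else (240,170,140,105)
    cv2.imwrite(f"pics/{n}3z.png",cv2.resize(p[b:b+h,a:a+w,::-1],None,fx=5,fy=5,interpolation=cv2.INTER_CUBIC))
E
```

```text
t 10.55 tcp [0.5355 0.0324 0.0876] yaw 106.64 z [ 0.0077  0.0045 -1.    ] f [ 0.55  0.06 -0.26] tq [0.01 0.05 0.02] op 0.0142 q [ 0.53  0.68 -0.85  1.95  0.7   0.82 -0.42]
tool shift [ 0.0037  0.0013 -0.0024]
```

View pics/scene3z.png

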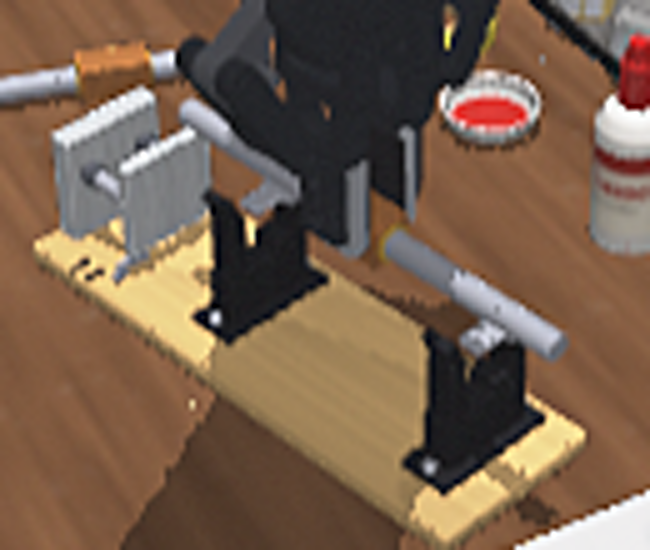

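View pics/top3z.png

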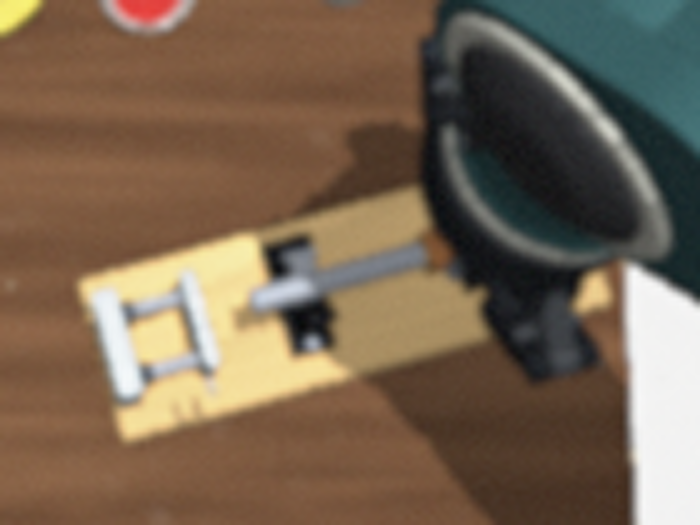

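The scene view shows the rod held above both clips, with its right end at about (307,268) and its left end at about (233,221). The top view shows the left rod end near (291,230), lying over the left clip. I'll overlay model predictions to check alignment.

```bash
cat > ov.py <<'E'
from h import *
import sys
def jigP(J,pts):
    x,y,th=J; c,s=np.cos(th),np.sin(th)
    pts=np.atleast_2d(pts); ex=np.array([c,s,0]);ey=np.array([-s,c,0])
    return np.array([x,y,0])+pts[:,:1]*ex+pts[:,1:2]*ey+pts[:,2:]*[0,0,1]
def lines(J):
    L=[]
    b=[[.035,.139,.008],[.035,-.075,.008],[-.035,-.075,.008],[-.035,.139,.008]]
    for i in range(4): L.append((b[i],b[(i+1)%4]))
    for yc in(-.052,.052):
        for y in(yc-.006,yc+.006):
            L.append(([.0155,y,.057],[.0155,y,.031])); 
        L.append(([.014,yc-.006,.054],[-.001,yc-.006,.054]));L.append(([-.001,yc-.006,.054],[-.001,yc+.006,.054]));L.append(([-.001,yc+.006,.054],[.014,yc+.006,.054]));
    for y in (.095,.101):
        q=[[-.02,y,.056],[.02,y,.056],[.02,y,.016],[-.02,y,.016]]
        for i in range(4): L.append((q[i],q[(i+1)%4]))
    return [(jigP(J,a)[0],jigP(J,b)[0]) for a,b in L]
def draw(n,img,out,crop,segs,f=5):
    a,b,w,h=crop
    z=cv2.resize(img[b:b+h,a:a+w],None,fx=f,fy=f,interpolation=cv2.INTER_CUBIC)
    for A,B,col in segs:
        p=proj(n,np.array([A,B])); p=((p-[a,b]+.5)*f-.5).round().astype(int)
        cv2.line(z,tuple(map(int,p[0])),tuple(map(int,p[1])),col,1)
    cv2.imwrite(out,z)
CROP={"scene":(195,200,130,110),"top":(240,170,140,105)}
E
python3 - <<'E'
from ov import *
p,R=state()
th=np.radians(16.45)
ey=np.array([-np.sin(th),np.cos(th)])
for n,c in {"top":(.5252,.0686),"scene":(.5282,.0655)}.items():
    J=(*(np.array(c)-.032*ey),th); print(n,"seat",J)
    segs=[(a,b,(0,255,0)) for a,b in lines(J)]
    h=p+.0088*R[:,2]+.0015*R[:,0]; d=R[:,0]-.0277*R[:,2]; d/=np.linalg.norm(d); print("rod centre",h,"dir",d)
    up=np.array([0,0,1.]); cam=vision.camera_params(n)["xyz"]; 
    w=np.cross(d,h-cam); w/=np.linalg.norm(w)
    for s in(-1,1): segs.append((h-.085*d+s*.005*w,h+.085*d+s*.005*w,(0,0,255)))
    for e in(-.085,.085): segs.append((h+e*d-.005*w,h+e*d+.005*w,(0,0,255)))
    for e in(-.015,.015): segs.append((h+e*d-.008*w,h+e*d+.008*w,(255,0,255)))
    draw(n,cv2.imread(f"pics/{n}3.png"),f"pics/{n}3o.png",CROP[n],segs)
E
```

```text
t 10.65 tcp [0.5362 0.033  0.089 ] yaw 106.67 z [ 0.0098  0.0046 -0.9999] f [-0.62 -0.46 -0.41] tq [ 0.01 -0.01  0.  ] op 0.0141 q [ 0.53  0.68 -0.85  1.95  0.7   0.82 -0.42]
top seat (np.float64(0.5342617122751928), np.float64(0.03790984896352545), np.float64(0.2871066619530672))
rod centre [0.53586671 0.03451537 0.08019117] dir [-0.28697905  0.95748908  0.02928623]
scene seat (np.float64(0.5372617122751928), np.float64(0.03480984896352546), np.float64(0.2871066619530672))
rod centre [0.53586671 0.03451537 0.08019117] dir [-0.28697905  0.95748908  0.02928623]
```

View pics/scene3o.png

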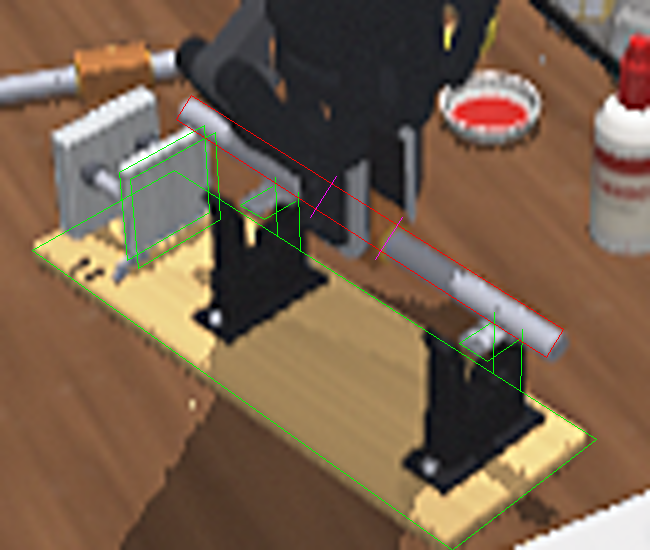

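View pics/top3o.png

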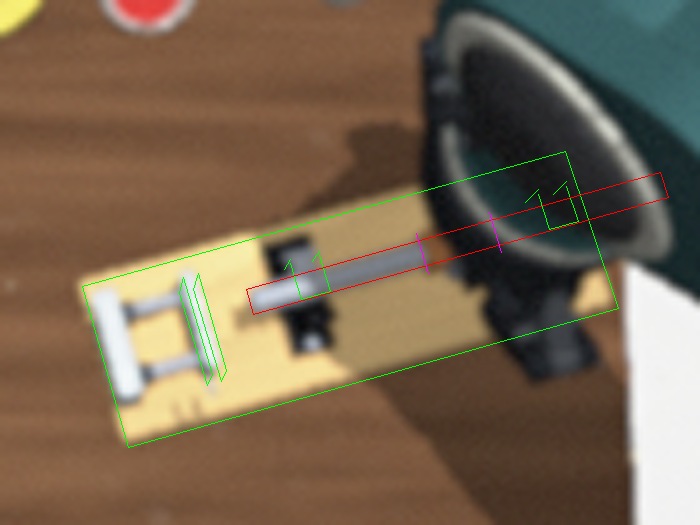

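The rod overlay matches the robot's own pose in both cameras. The jig fit is a few mm off, so I'll refine it on the unobstructed first pictures.

```bash
python3 - <<'E'
from ov import *
im=cv2.imread("pics/top0.png")[196:264,250:368]; cv2.imwrite("pics/topj.png",cv2.resize(im,None,fx=6.7,fy=6.7,interpolation=cv2.INTER_LANCZOS4))
im=cv2.imread("pics/scene0.png")[212:314,198:318]; cv2.imwrite("pics/scenej.png",cv2.resize(im,None,fx=5.8,fy=5.8,interpolation=cv2.INTER_LANCZOS4))
E
```

```text
(no output)
```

View pics/topj.png

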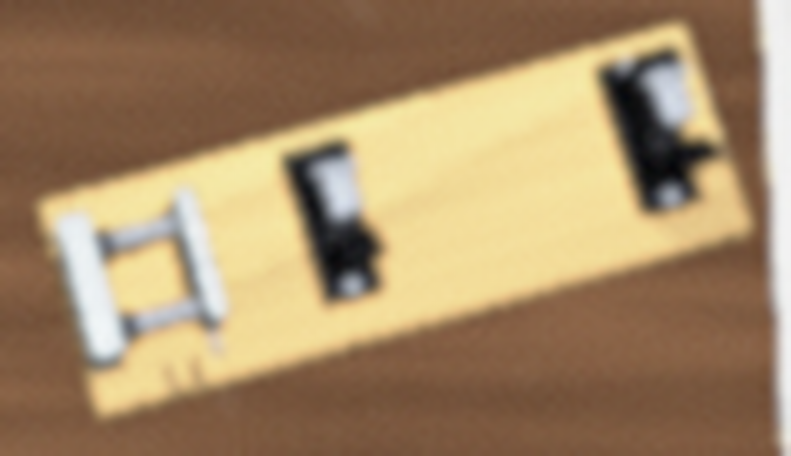

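View pics/scenej.png

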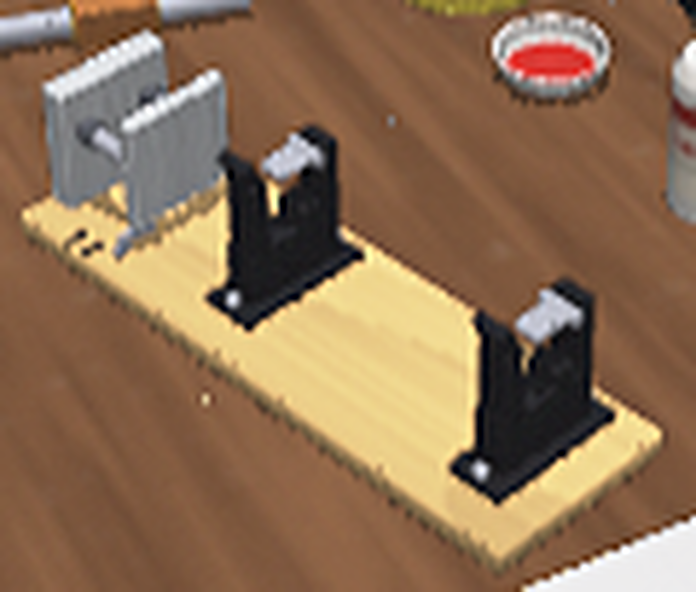

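```bash
python3 - <<'E'
from ov import *
from scipy.optimize import least_squares
T=lambda p:((np.array(p)+.5)/6.7-.5+[250,196]); S=lambda p:((np.array(p)+.5)/5.8-.5+[198,212])
X=.035
obs=[("top",T([38,203]),[X,.139,.008]),("top",T([684,22]),[X,-.075,.008]),("top",T([752,233]),[-X,-.075,.008]),("top",T([102,415]),[-X,.139,.008]),
("top",T([674,118]),[-.001,-.052,.054]),("top",T([344,217]),[-.001,.052,.054]),("top",T([211,250]),[0,.095,.056]),
("scene",S([22,212]),[-X,.139,.008]),("scene",S([662,432]),[X,-.075,.008]),("scene",S([500,550]),[-X,-.075,.008]),
("scene",S([526,331]),[-.001,-.052,.054]),("scene",S([272,172]),[-.001,.052,.054]),("scene",S([130,130]),[-.02,.095,.056]),("scene",S([228,80]),[.02,.095,.056])]
def f(J,sel):
    return np.concatenate([(proj(o[0],jigP(J,o[2]))[0]-o[1]) for o in sel])
for name,sel in (("all",obs),("top",[o for o in obs if o[0]=="top"]),("scene",[o for o in obs if o[0]=="scene"])):
    s=least_squares(f,[.535,.037,.287],args=(sel,),loss="soft_l1"); print(name,s.x[:2].round(4),np.degrees(s.x[2]).round(2)); print(f(s.x,sel).reshape(-1,2).round(1).tolist())
    if name=="all":
        for n in CROP:
            draw(n,cv2.imread(f"pics/{n}0.png"),f"pics/{n}fit.png",CROP[n],[(a,b,(0,255,0)) for a,b in lines(s.x)])
E
```

```text
all [0.5373 0.0396] 16.45
[[0.0, -0.6], [0.0, -0.4], [0.6, -0.6], [-0.4, 0.0], [1.3, 0.0], [1.0, -0.8], [0.1, -0.6], [-1.2, 0.1], [0.5, -0.4], [-0.4, 1.3], [-0.6, -0.4], [-0.7, -0.7], [-0.4, -0.0], [-0.5, -0.7]]
top [0.5364 0.0403] 16.53
[[-0.3, -0.1], [-0.4, -0.1], [0.3, -0.3], [-0.7, 0.5], [0.9, 0.4], [0.6, -0.4], [-0.3, -0.1]]
scene [0.5378 0.0389] 16.22
[[-0.6, 0.1], [0.9, -0.1], [-0.1, 1.5], [-0.2, -0.1], [-0.2, -0.6], [0.1, -0.0], [0.1, -0.7]]
```

View pics/scenefit.png

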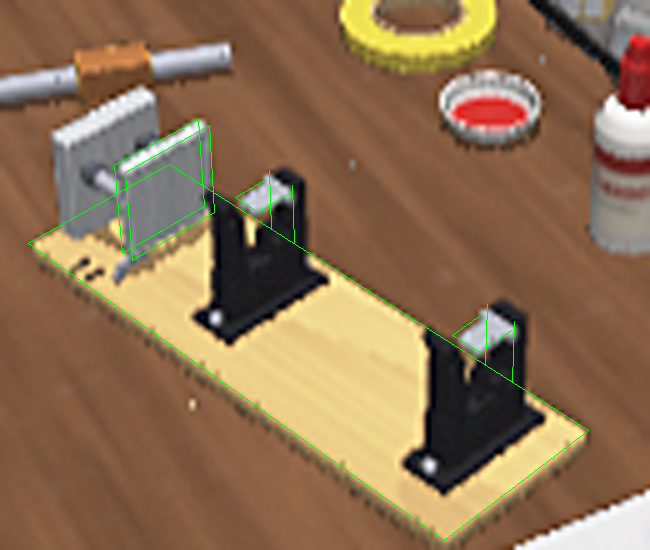

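View pics/topfit.png

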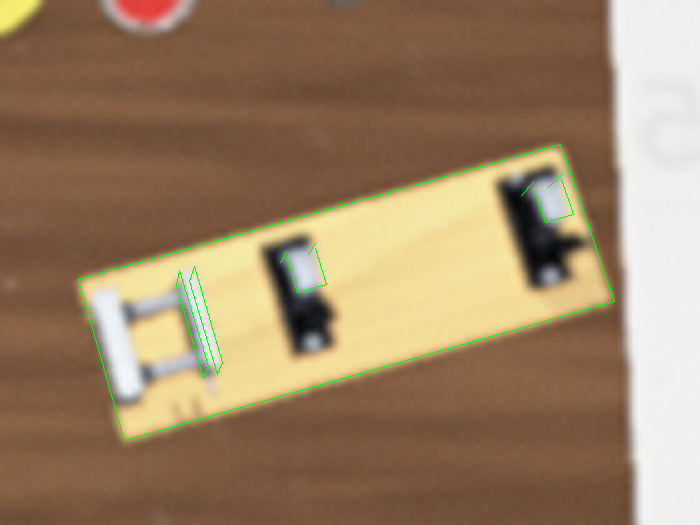

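```bash
python3 -c "
from h import *
to([.5373,.0396,.08])"
```

```text
t 10.65 tcp [0.5362 0.033  0.089 ] yaw 106.67 z [ 0.0098  0.0046 -0.9999] f [-0.62 -0.46 -0.41] tq [ 0.01 -0.01  0.  ] op 0.0141 q [ 0.53  0.68 -0.85  1.95  0.7   0.82 -0.42]
tool shift [0.006  0.0028 0.009 ]
```

Request:
drive_tool --targets '[[[0.003, 0.0015, 0.005, 0.2], [0.003, 0.0015, 0.004, 0], [0, 0, 0, 0], [0, 0, 0, 0]]]'

```text
time: 11.05
tcp_pos: [0.5383, 0.042, 0.0806]
orientation: [[-0.286, 0.958, 0.012], [0.958, 0.285, 0.006], [0.002, 0.013, -1.0]]
force: [0.1, 0.4, -1.1]
opening: 0.0141
```

```bash
python3 -c "
from h import *
to([.5373,.0396,.069])"
```

```text
t 11.05 tcp [0.5383 0.042  0.0806] yaw 106.59 z [ 0.0123  0.0055 -0.9999] f [ 0.06  0.44 -1.09] tq [ 0.04  0.01 -0.  ] op 0.0141 q [ 0.51  0.69 -0.84  1.95  0.71  0.81 -0.44]
tool shift [-0.002  -0.0018  0.0116]
```

Request:
drive_tool --targets '[[[-0.0012, -0.001, 0.004, 0.1], [-0.0008, -0.0008, 0.004, 0], [0, 0, 0.002, 0], [0, 0, 0, 0]]]'

```text
time: 11.45
tcp_pos: [0.5374, 0.0393, 0.0701]
orientation: [[-0.284, 0.959, 0.013], [0.959, 0.284, 0.005], [0.001, 0.014, -1.0]]
force: [1.4, -0.6, -0.3]
opening: 0.014
```

```bash
cat > look.py <<'E'
from ov import *
import sys
tag=sys.argv[1]
p,R=state(); th=np.radians(16.45); J=(.5373,.0396,th)
q=p+.0088*R[:,2]; d=q[:2]-J[:2]; print("rod in jig: x %.4f y %.4f z %.4f"%(d@[np.cos(th),np.sin(th)],d@[-np.sin(th),np.cos(th)],q[2]))
for n in sys.argv[2:]:
    pic,_=vision.camera(n); pic=pic[:,:,::-1].copy(); cv2.imwrite(f"pics/{n}{tag}.png",pic)
    draw(n,pic,f"pics/{n}{tag}z.png",CROP[n],[])
E
python3 look.py 4 scene top; python3 -c "
from h import *
to([.5373,.0396,.0448])"
```

```text
t 11.45 tcp [0.5374 0.0393 0.0701] yaw 106.49 z [ 0.0132  0.0051 -0.9999] f [ 1.41 -0.57 -0.26] tq [ 0.01  0.   -0.07] op 0.014 q [ 0.5   0.7  -0.82  1.96  0.73  0.79 -0.46]
rod in jig: x 0.0001 y -0.0003 z 0.0613
t 11.55 tcp [0.5375 0.0394 0.0704] yaw 106.5 z [ 0.0135  0.0051 -0.9999] f [-0.03 -0.1  -1.4 ] tq [-0.01  0.09 -0.01] op 0.0139 q [ 0.5   0.7  -0.82  1.96  0.73  0.79 -0.46]
tool shift [ 0.0002 -0.0005  0.0256]
```

View pics/scene4z.png

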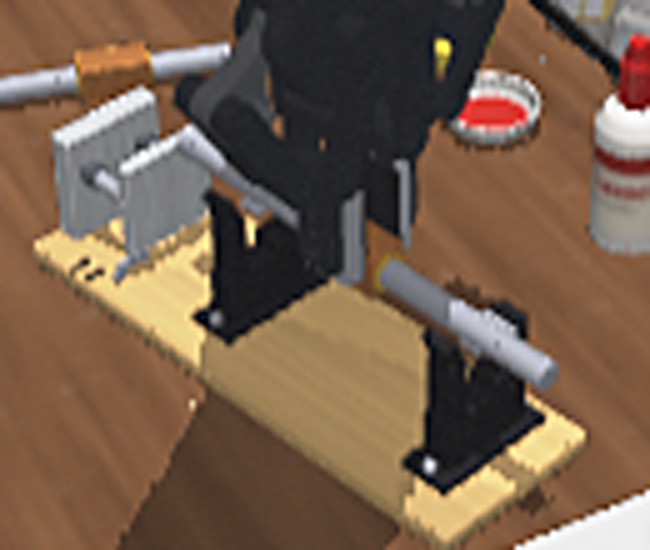

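View pics/top4z.png

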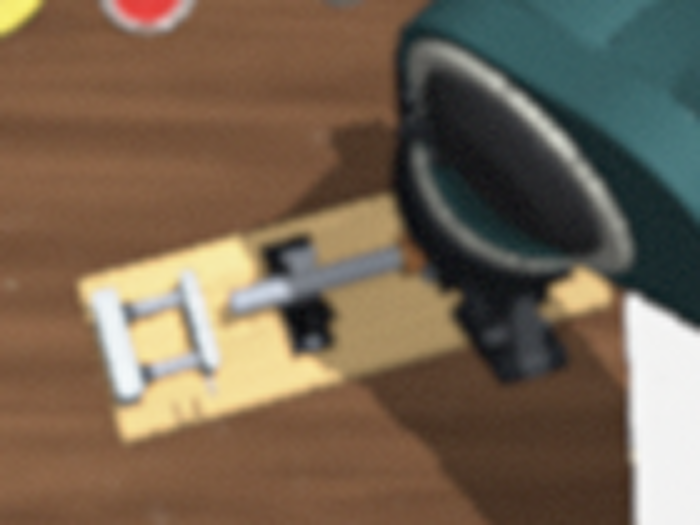

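Request:
drive_tool --targets '[[[0, 0, 0.004, 0], [0, 0, 0.004, 0], [0, 0, 0.003, 0]]]'

```text
time: 11.85
tcp_pos: [0.5388, 0.0398, 0.0601]
orientation: [[-0.284, 0.959, 0.016], [0.959, 0.284, 0.005], [0.0, 0.017, -1.0]]
force: [-1.0, -0.2, 6.9]
opening: 0.014
```

```bash
python3 look.py 5
```

```text
t 11.85 tcp [0.5388 0.0398 0.0601] yaw 106.51 z [ 0.0162  0.0049 -0.9999] f [-1.01 -0.21  6.91] tq [-0.15  0.17 -0.05] op 0.014 q [ 0.49  0.72 -0.81  1.96  0.75  0.77 -0.47]
rod in jig: x 0.0017 y -0.0002 z 0.0513
```

Request:
drive_tool --targets '[[[0, -0.001, 0.004, 0], [0, -0.001, 0.004, 0], [0, -0.0005, 0.004, 0]]]'

```text
time: 12.15
tcp_pos: [0.5361, 0.0391, 0.0484]
orientation: [[-0.284, 0.959, 0.015], [0.959, 0.284, 0.003], [-0.001, 0.015, -1.0]]
force: [-3.5, -0.7, -0.6]
opening: 0.0141
```

```bash
python3 look.py 6
```

```text
t 12.15 tcp [0.5361 0.0391 0.0484] yaw 106.48 z [ 0.0152  0.0031 -0.9999] f [-3.48 -0.66 -0.63] tq [-0.08  0.55  0.11] op 0.0141 q [ 0.48  0.73 -0.79  1.97  0.77  0.75 -0.49]
rod in jig: x -0.0011 y -0.0001 z 0.0396
```

Request:
drive_tool --targets '[[[0, 0, 0.003, 0], [0, 0, 0.003, 0]]]'

```text
time: 12.35
tcp_pos: [0.536, 0.0392, 0.044]
orientation: [[-0.284, 0.959, 0.014], [0.959, 0.284, 0.0], [-0.004, 0.014, -1.0]]
force: [-16.9, -4.9, 56.4]
opening: 0.014
```

```bash
python3 look.py 7 scene
```

```text
t 12.35 tcp [0.536  0.0392 0.044 ] yaw 106.49 z [ 1.450e-02  2.000e-04 -9.999e-01] f [-16.92  -4.87  56.44] tq [-1.59  3.43 -0.05] op 0.014 q [ 0.47  0.74 -0.78  1.97  0.78  0.75 -0.5 ]
rod in jig: x -0.0012 y 0.0000 z 0.0352
```

View pics/scene7z.png

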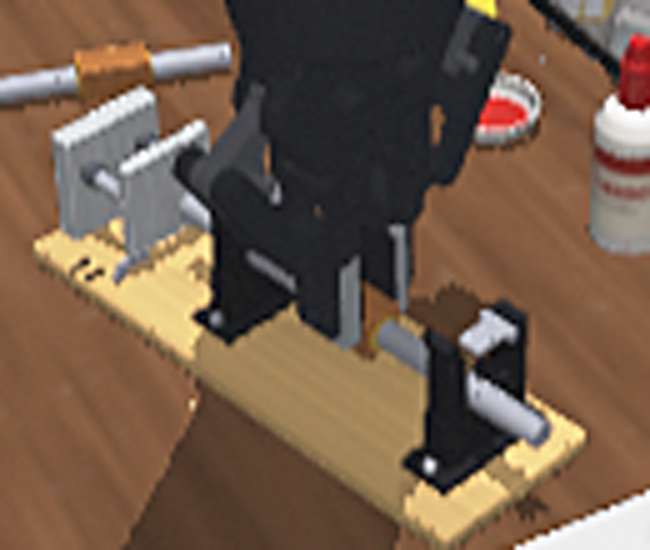

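Request:
drive_tool --targets '[[[0, -0.0004, -0.001, 0], [0, 0, 0, 0]]]'

```text
time: 12.6
tcp_pos: [0.5365, 0.0393, 0.0462]
orientation: [[-0.284, 0.959, 0.017], [0.959, 0.284, -0.001], [-0.006, 0.016, -1.0]]
force: [-0.1, -0.2, -0.8]
opening: 0.014
```

```bash
python3 look.py 8 top
```

```text
t 12.6 tcp [0.5365 0.0393 0.0462] yaw 106.51 z [ 1.710e-02 -8.000e-04 -9.999e-01] f [-0.07 -0.18 -0.83] tq [ 0.03  0.02 -0.  ] op 0.014 q [ 0.47  0.73 -0.78  1.97  0.77  0.75 -0.5 ]
rod in jig: x -0.0007 y -0.0001 z 0.0374
```

View pics/top8z.png

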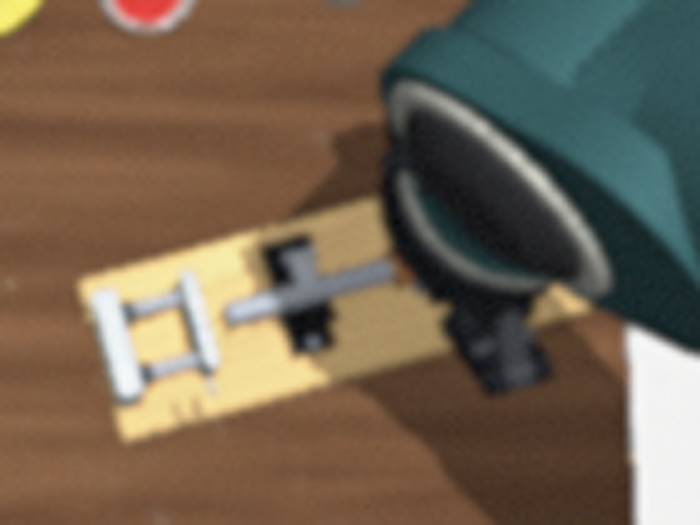

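The right jaw is shut level over the rod in the scene picture, at about (292,265) full scale. In the top view I need a closer look at the left jaw, at about (299,224).

```bash
python3 - <<'E'
from h import *
L=[cv2.resize(cv2.imread(f"pics/top{t}.png")[205:250,280:325],None,fx=8,fy=8,interpolation=cv2.INTER_CUBIC) for t in("0","8")]
p,_=vision.camera("scene"); p=p[:,:,::-1]; cv2.imwrite("pics/scene9.png",p)
a=cv2.resize(cv2.imread("pics/scene0.png")[225:270,225:270],None,fx=5,fy=5,interpolation=cv2.INTER_CUBIC)
b=cv2.resize(p[225:270,225:270],None,fx=5,fy=5,interpolation=cv2.INTER_CUBIC)
c=cv2.resize(p[255:300,270:315],None,fx=5,fy=5,interpolation=cv2.INTER_CUBIC)
top=np.hstack(L); bot=np.hstack([a,b,c]); w=top.shape[1]
cv2.imwrite("pics/cmp9.png",np.vstack([top,cv2.resize(bot,(w,int(bot.shape[0]*w/bot.shape[1])))]))
E
```

```text
(no output)
```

View pics/cmp9.png

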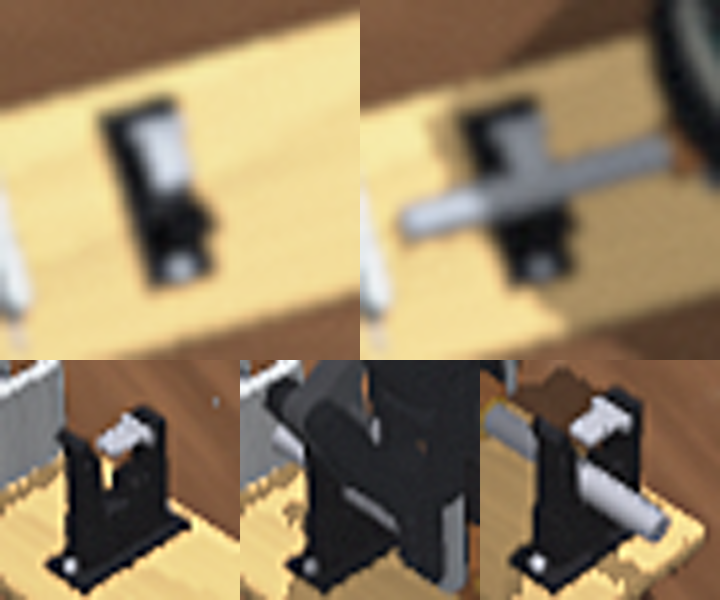

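```bash
python3 - <<'E'
from ov import *
p,d=vision.camera("top"); P=cloud("top",d)
ps,ds=vision.camera("scene"); Q=cloud("scene",ds)
J=(.5373,.0396,np.radians(16.45)); c,s=np.cos(J[2]),np.sin(J[2])
def tj(P): D=P[...,:2]-J[:2]; return np.stack([D[...,0]*c+D[...,1]*s,-D[...,0]*s+D[...,1]*c,P[...,2]],-1)
for nm,X,yc in(("top left",tj(P),.052),("scene right",tj(Q),-.052),("scene left",tj(Q),.052)):
    m=(abs(X[...,1]-yc)<.006)&(X[...,0]>-.012)&(X[...,0]<.018)&(X[...,2]>.02)
    q=X[m]*1000; print(nm,len(q)); print(q[np.argsort(q[:,0])].round(1).tolist()[:60])
X=tj(P); m=(abs(X[...,0])<.005)&(X[...,2]>.03)&(X[...,1]>.02)&(X[...,1]<.09); q=X[m]*1000; q=q[np.argsort(q[:,1])]; print("rod top",q[::3].round(1).tolist())
X=tj(Q); m=(abs(X[...,0])<.006)&(X[...,2]>.03)&(X[...,1]>-.09)&(X[...,1]<-.01); q=X[m]*1000; q=q[np.argsort(q[:,1])]; print("rod right",q[::6].round(1).tolist())
E
python3 look.py 10
```

```text
top left 439
[[-12.0, 46.0, 388.0], [-11.9, 48.1, 65.2], [-11.8, 55.6, 341.8], [-11.8, 46.2, 382.5], [-11.8, 50.8, 371.3], [-11.7, 53.3, 362.5], [-11.6, 48.1, 378.6], [-11.6, 57.0, 52.2], [-11.6, 52.7, 366.9], [-11.5, 57.7, 38.9], [-11.5, 56.1, 63.8], [-11.5, 48.3, 372.6], [-11.4, 55.2, 357.8], [-11.3, 51.9, 370.6], [-11.2, 55.5, 351.4], [-11.2, 46.2, 390.5], [-11.2, 46.6, 385.6], [-11.1, 46.9, 380.3], [-11.0, 54.2, 360.7], [-11.0, 49.4, 372.0], [-11.0, 49.5, 61.4], [-10.9, 48.3, 381.1], [-10.8, 55.5, 343.6], [-10.7, 52.8, 369.3], [-10.7, 48.5, 375.2], [-10.7, 50.6, 372.0], [-10.6, 53.1, 363.4], [-10.6, 57.5, 60.1], [-10.4, 55.6, 354.0], [-10.4, 46.7, 387.7], [-10.3, 51.2, 60.4], [-10.3, 46.2, 391.8], [-10.2, 54.4, 363.3], [-10.2, 56.0, 347.6], [-10.2, 46.9, 381.9], [-10.0, 54.6, 356.9], [-10.0, 48.8, 378.0], [-9.9, 51.2, 369.6], [-9.9, 57.5, 41.5], [-9.8, 53.3, 366.0], [-9.7, 48.9, 371.7], [-9.7, 53.0, 59.8], [-9.6, 52.6, 370.0], [-9.5, 47.7, 380.3], [-9.5, 46.9, 60.6], [-9.5, 55.6, 355.8], [-9.5, 56.2, 350.5], [-9.4, 47.1, 384.5], [-9.4, 50.2, 371.9], [-9.3, 46.0, 392.9], [-9.2, 46
[... 9570 characters left out ...]
 -22.9, 39.3], [-1.0, -21.4, 42.4], [-3.7, -19.4, 38.6], [0.4, -17.7, 41.6], [2.1, -16.1, 43.9], [-2.2, -15.6, 39.7], [5.5, -15.1, 43.4], [-3.7, -14.7, 37.9], [-3.2, -14.2, 43.8], [5.0, -13.2, 44.8], [0.7, -12.8, 45.0], [4.0, -12.6, 131.8], [-0.2, -12.3, 129.9], [0.0, -12.1, 135.4], [-0.0, -11.9, 114.3], [-1.6, -11.7, 145.3], [-3.8, -11.6, 140.7], [4.9, -11.5, 109.6], [0.9, -11.3, 142.1], [-1.5, -11.2, 116.6], [-1.1, -11.1, 137.3], [3.4, -10.7, 110.0], [3.3, -10.2, 44.1]]
t 12.8 tcp [0.5362 0.0392 0.0456] yaw 106.51 z [ 1.580e-02 -7.000e-04 -9.999e-01] f [ 0.69 -0.64  0.21] tq [-0.07 -0.09  0.03] op 0.0139 q [ 0.47  0.73 -0.78  1.97  0.77  0.75 -0.5 ]
rod in jig: x -0.0011 y -0.0001 z 0.0368
```

Both jaws are shut: depth puts them at z ≈ 54 mm, above the rod's top at 41–43 mm. Next I'll slide toward the plate.

Request:
drive_tool --targets '[[[0.002, 0, 0, 0], [0.002, 0, 0, 0], [0.002, 0, 0, 0], [0, 0, 0, 0]]]'

```text
time: 13.2
tcp_pos: [0.535, 0.0439, 0.0452]
orientation: [[-0.283, 0.959, 0.016], [0.959, 0.283, -0.003], [-0.007, 0.015, -1.0]]
force: [0.1, -0.5, 1.4]
opening: 0.014
```

```bash
python3 look.py 11
```

```text
t 13.2 tcp [0.535  0.0439 0.0452] yaw 106.43 z [ 0.016  -0.0025 -0.9999] f [ 0.07 -0.54  1.43] tq [-0.18  0.02 -0.03] op 0.014 q [ 0.46  0.73 -0.78  1.97  0.78  0.75 -0.51]
rod in jig: x -0.0008 y 0.0047 z 0.0364
```

Request:
drive_tool --targets '[[[0.002, 0, 0, 0], [0.002, 0, 0, 0], [0.002, 0, 0, 0], [0.002, 0, 0, 0], [0.001, 0, 0, 0], [0, 0, 0, 0]]]'

```text
time: 13.8
tcp_pos: [0.5327, 0.0519, 0.0452]
orientation: [[-0.282, 0.959, 0.017], [0.959, 0.282, -0.005], [-0.009, 0.015, -1.0]]
force: [1.1, -1.5, 1.8]
opening: 0.0146
```

```bash
python3 look.py 12 scene
```

```text
t 13.8 tcp [0.5327 0.0519 0.0452] yaw 106.4 z [ 0.0166 -0.0049 -0.9999] f [ 1.13 -1.48  1.84] tq [-0.51 -0.17 -0.04] op 0.0146 q [ 0.44  0.73 -0.78  1.98  0.78  0.74 -0.53]
rod in jig: x -0.0008 y 0.0130 z 0.0364
```

View pics/scene12z.png

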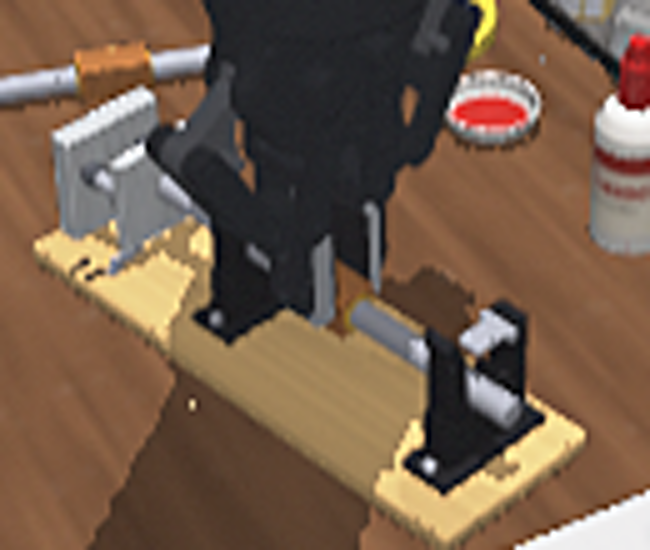

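Request:
drive_tool --targets '[[[0.002, 0, 0, 0], [0.002, 0, 0, 0], [0.002, 0, 0, 0], [0.0015, 0, 0, 0], [0, 0, 0, 0]]]'

```text
time: 14.35
tcp_pos: [0.5313, 0.0564, 0.0453]
orientation: [[-0.28, 0.96, 0.017], [0.96, 0.28, -0.01], [-0.014, 0.014, -1.0]]
force: [1.0, -2.6, 1.6]
opening: 0.014
```

```bash
python3 look.py 13 scene top
```

```text
t 14.35 tcp [0.5313 0.0564 0.0453] yaw 106.26 z [ 0.017  -0.0095 -0.9998] f [ 0.97 -2.58  1.56] tq [-0.66 -0.12  0.04] op 0.014 q [ 0.43  0.73 -0.78  1.98  0.78  0.74 -0.54]
rod in jig: x -0.0009 y 0.0177 z 0.0365
```

View pics/scene13z.png

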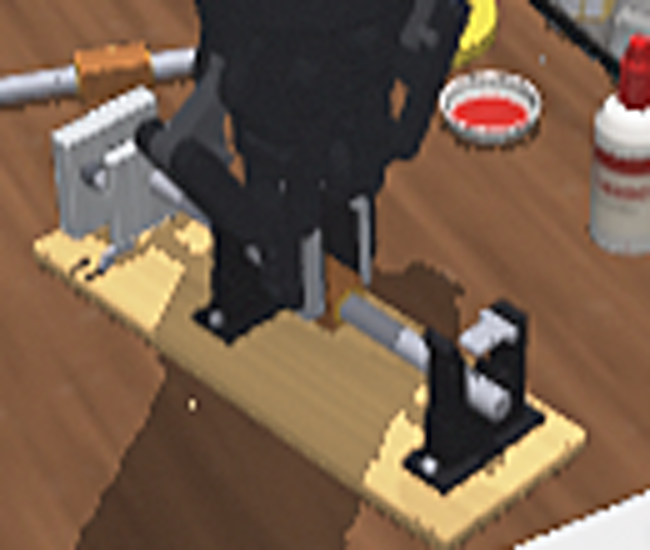

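View pics/top13z.png

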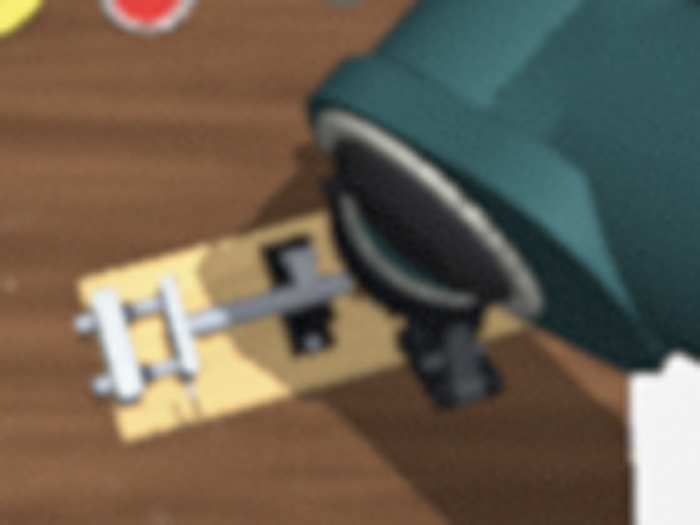

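Request:
drive_tool --targets '[[[0.002, 0, 0, 0.1], [0.002, 0, 0, 0], [0.0015, 0, 0, 0], [0.0005, 0, 0, 0]]]'

```text
time: 14.85
tcp_pos: [0.5304, 0.0586, 0.0453]
orientation: [[-0.276, 0.961, 0.017], [0.961, 0.276, -0.015], [-0.02, 0.012, -1.0]]
force: [-0.0, -4.4, 1.9]
opening: 0.0145
```

```bash
python3 look.py 14 scene top
```

```text
t 14.85 tcp [0.5304 0.0586 0.0453] yaw 106.03 z [ 0.0173 -0.0154 -0.9997] f [-0.01 -4.41  1.9 ] tq [-0.92 -0.23  0.18] op 0.0145 q [ 0.42  0.72 -0.77  1.98  0.78  0.75 -0.56]
rod in jig: x -0.0011 y 0.0200 z 0.0365
```

View pics/top14z.png

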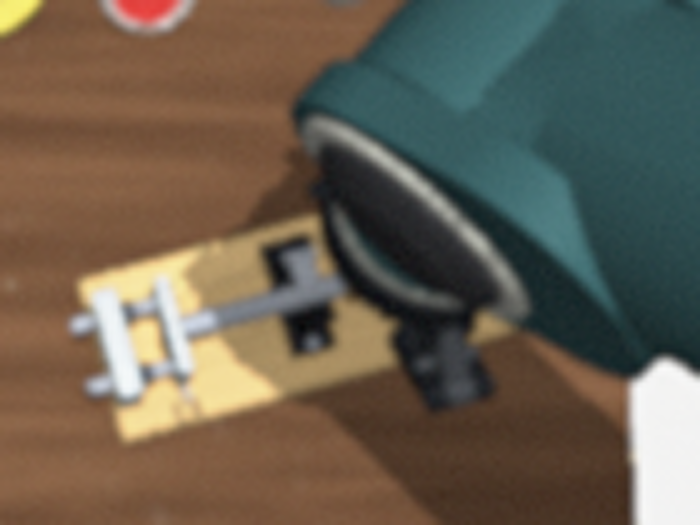

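View pics/scene14z.png

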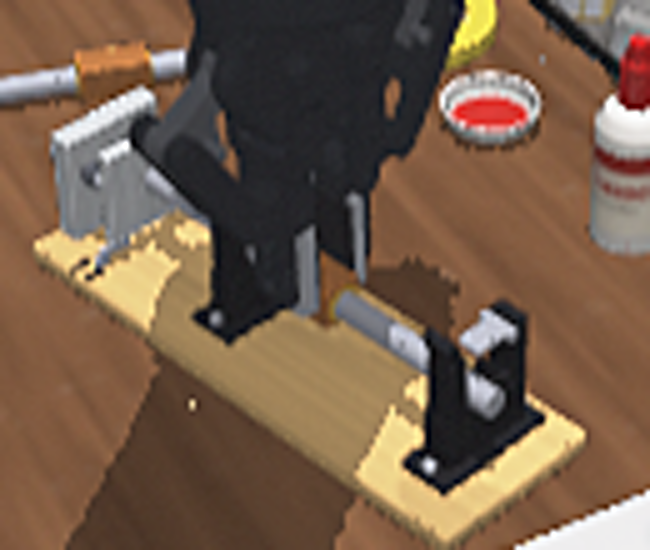

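```bash
cat > plate.py <<'E'
from ov import *
import sys
J=(.5373,.0396,np.radians(16.45))
def prof(n,img,z,x0,x1,y):
    # mean brightness along jig y at height z, over x range
    xs=np.linspace(x0,x1,9); out=0
    for x in xs:
        q=proj(n,jigP(J,np.c_[np.full(len(y),x),y,np.full(len(y),z)])).astype(np.float32)
        out=out+cv2.remap(cv2.cvtColor(img,cv2.COLOR_BGR2GRAY).astype(np.float32),q[:,0].reshape(1,-1),q[:,1].reshape(1,-1),cv2.INTER_CUBIC)[0]
    return out/len(xs)
y=np.arange(.080,.122,.001)
a=cv2.imread("pics/top0.png");b=cv2.imread(f"pics/top{sys.argv[1]}.png")
for x0,x1 in((-.018,-.012),(.010,.018)):
    for im in(a,b):
        p=prof("top",im,.056,x0,x1,y); 
        print(x0,p.round().astype(int).tolist())
E
python3 plate.py 14; python3 look.py 14b
python3 - <<'E'
import cv2,numpy as np
L=[cv2.resize(cv2.imread(f"pics/{n}{t}.png")[b:b+40,a:a+40],None,fx=9,fy=9,interpolation=cv2.INTER_CUBIC) for n,a,b in(("top",257,222),("scene",202,225)) for t in("0","14")]
cv2.imwrite("pics/cmp14.png",cv2.resize(np.vstack([np.hstack(L[:2]),np.hstack(L[2:])]),(600,600)))
E
```

```text
-0.018 [212, 212, 212, 213, 212, 212, 212, 212, 213, 213, 212, 212, 212, 212, 214, 219, 226, 232, 236, 236, 225, 203, 176, 157, 153, 160, 173, 184, 190, 192, 195, 197, 198, 199, 199, 198, 197, 198, 200, 200, 197, 186]
-0.018 [140, 140, 140, 140, 140, 140, 140, 139, 141, 148, 159, 173, 189, 202, 211, 216, 217, 218, 218, 218, 218, 218, 217, 216, 216, 219, 224, 230, 236, 238, 235, 222, 200, 177, 164, 165, 175, 187, 197, 201, 199, 189]
0.01 [224, 224, 224, 224, 224, 223, 224, 224, 224, 225, 225, 225, 224, 223, 222, 223, 226, 228, 230, 229, 221, 206, 192, 184, 184, 191, 199, 206, 212, 214, 215, 216, 217, 218, 219, 219, 218, 216, 215, 214, 212, 208]
0.01 [152, 152, 152, 152, 152, 153, 153, 152, 152, 153, 154, 154, 154, 152, 152, 154, 157, 163, 173, 188, 202, 215, 222, 225, 225, 225, 227, 230, 233, 234, 230, 220, 207, 195, 191, 197, 206, 212, 216, 216, 215, 211]
t 14.95 tcp [0.5304 0.0586 0.0453] yaw 106.03 z [ 0.0172 -0.0153 -0.9997] f [ 1.18 -4.98  2.75] tq [-1.09 -0.29  0.05] op 0.0142 q [ 0.42  0.72 -0.77  1.98  0.78  0.75 -0.56]
rod in jig: x -0.0011 y 0.0200 z 0.0365
```

View pics/cmp14.png

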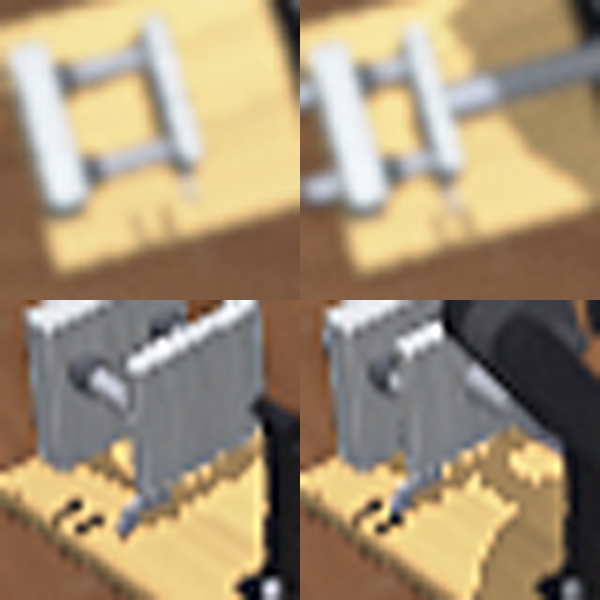

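The images give plate travel of about 10.3 mm, and the force of about 5 N agrees with that. It needs roughly 1.7 mm more.

Request:
drive_tool --targets '[[[0.0018, 0, 0, -0.2], [0.0018, 0, 0, -0.1], [0.0013, 0, 0, 0]]]'

```text
time: 15.25
tcp_pos: [0.5301, 0.0601, 0.0453]
orientation: [[-0.278, 0.96, 0.018], [0.96, 0.279, -0.02], [-0.024, 0.012, -1.0]]
force: [2.3, -7.1, 2.3]
opening: 0.0142
```

```bash
python3 look.py 15 scene top;python3 look.py 15b; python3 plate.py 15
```

```text
t 15.25 tcp [0.5301 0.0601 0.0453] yaw 106.17 z [ 0.0179 -0.02   -0.9996] f [ 2.32 -7.14  2.3 ] tq [-1.35 -0.38  0.04] op 0.0142 q [ 0.41  0.72 -0.77  1.98  0.79  0.75 -0.56]
rod in jig: x -0.0010 y 0.0214 z 0.0365
t 15.35 tcp [0.5301 0.0601 0.0453] yaw 106.17 z [ 0.0179 -0.02   -0.9996] f [ 1.65 -6.29  2.7 ] tq [-1.32 -0.35 -0.02] op 0.0143 q [ 0.41  0.72 -0.77  1.98  0.79  0.75 -0.56]
rod in jig: x -0.0010 y 0.0215 z 0.0365
-0.018 [212, 212, 212, 213, 212, 212, 212, 212, 213, 213, 212, 212, 212, 212, 214, 219, 226, 232, 236, 236, 225, 203, 176, 157, 153, 160, 173, 184, 190, 192, 195, 197, 198, 199, 199, 198, 197, 198, 200, 200, 197, 186]
-0.018 [140, 140, 140, 139, 140, 141, 140, 139, 139, 138, 139, 142, 148, 159, 173, 187, 199, 209, 215, 218, 218, 218, 218, 216, 214, 213, 214, 217, 224, 231, 237, 240, 234, 219, 195, 173, 163, 167, 178, 187, 191, 186]
0.01 [224, 224, 224, 224, 224, 223, 224, 224, 224, 225, 225, 225, 224, 223, 222, 223, 226, 228, 230, 229, 221, 206, 192, 184, 184, 191, 199, 206, 212, 214, 215, 216, 217, 218, 219, 219, 218, 216, 215, 214, 212, 208]
0.01 [152, 152, 153, 153, 152, 151, 152, 153, 154, 154, 154, 154, 154, 154, 154, 154, 154, 153, 153, 158, 166, 178, 191, 204, 214, 221, 225, 228, 231, 233, 234, 233, 226, 213, 198, 188, 187, 194, 203, 209, 212, 210]
```

```bash
python3 - <<'E'
from ov import *
ps,ds=vision.camera("scene"); p,d=vision.camera("top")
cv2.imwrite("pics/scene16.png",ps[:,:,::-1]); cv2.imwrite("pics/top16.png",p[:,:,::-1])
J=(.5373,.0396,np.radians(16.45)); c,s=np.cos(J[2]),np.sin(J[2])
def tj(P): D=P[...,:2]-J[:2]; return np.stack([D[...,0]*c+D[...,1]*s,-D[...,0]*s+D[...,1]*c,P[...,2]],-1)
for n,dd,yc in(("top",d,.052),("scene",ds,-.052)):
    X=tj(cloud(n,dd)); m=(abs(X[...,1]-yc)<.005)&(X[...,0]>0)&(X[...,0]<.012)&(X[...,2]>.02)&(X[...,2]<.08)
    print(n,"jaw z",np.percentile(X[m][:,2],[10,50,90]).round(4),m.sum())
    a,b=(.06,.09) if n=="top" else (-.064,-.058)
    m=(X[...,1]>a)&(X[...,1]<b)&(abs(X[...,0])<.003)&(X[...,2]>.03)&(X[...,2]<.05); print("rod top z",np.median(X[m][:,2]).round(4),m.sum())
L=[cv2.resize(im[b:b+40,a:a+40,::-1],None,fx=9,fy=9,interpolation=cv2.INTER_CUBIC) for im,a,b in((p,257,222),(p,280,207),(ps,202,225),(ps,272,255))]
cv2.imwrite("pics/cmp16.png",cv2.resize(np.vstack([np.hstack(L[:2]),np.hstack(L[2:])]),(600,600)))
E
python3 look.py 16b
```

```text
top jaw z [0.0381 0.0537 0.0567] 37
rod top z 0.0422 43
scene jaw z [0.0369 0.0538 0.0556] 52
rod top z 0.0388 20
t 15.45 tcp [0.53   0.0601 0.0453] yaw 106.17 z [ 0.0178 -0.0199 -0.9996] f [ 1.99 -6.75  3.09] tq [-1.28 -0.32  0.01] op 0.0142 q [ 0.41  0.72 -0.77  1.98  0.79  0.75 -0.56]
rod in jig: x -0.0010 y 0.0215 z 0.0365
```

View pics/cmp16.png

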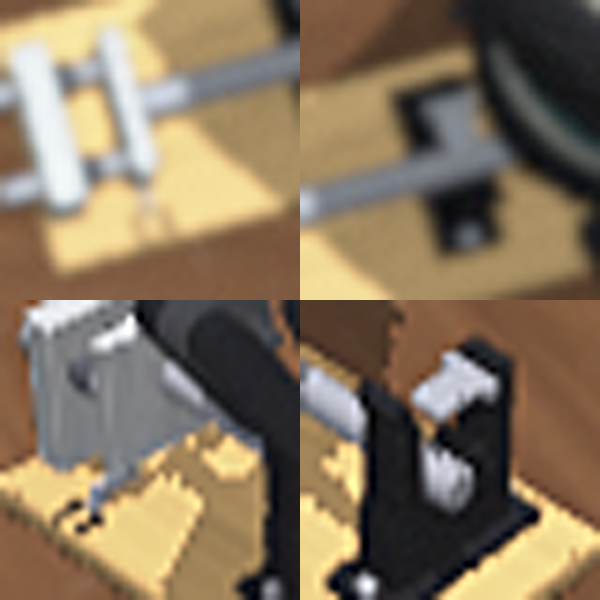

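View pics/top16.png

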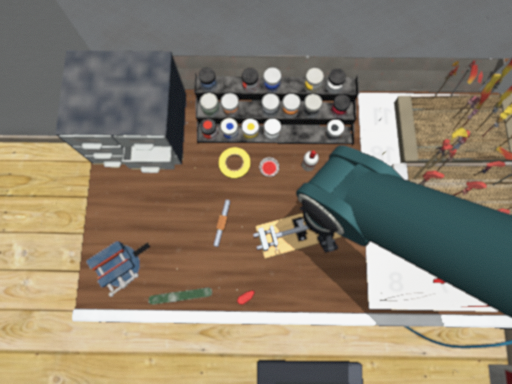

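The pointer stands between the ribs in both views (top crop and scene crop), both jaws are shut over the rod, and force and pose are steady. The short spindle, tape and bottle are where they were. Handing in.

```bash
python3 -c "
from h import *
print(order.job_done()); state()"
```

```text
the job is handed in; nothing more can be done
None
the job is handed in; nothing more can be done
```

The long spindle is in both clips with the jaws snapped shut. The arm is still holding it against the end plate, which is pushed in about 12 mm. I handed the job in at about 15.5 s on the robot's clock, out of 42 s.

**Last checks before hand-in**
- **Jaws:** depth readings put both at about 54 mm, shut above the rod.
- **Plate travel:** the top picture gives about 12.0–12.2 mm, and the pointer stands between the two ribs in both camera views. The plate stayed well short of its hard end.
- **Push:** the last readings along the rod were about 6.5–7 N, a little over the 6 N asked. Force and pose were steady over the last readings.
- **Bystanders:** the short spindle, tape roll and glue bottle look unmoved in the top view; I judged this by eye only.

**What was off or disagreed**
- **Seating force:** the upward force at the wrist peaked at about 56 N when the rod bottomed on the clip floors, and I backed off at once. That is under the 120 N wrist limit. The contact was through the held spindle, so I took it not to count against the 40 N arm and gripper limit.
- **Tilt:** the tool drifted by about 1.5° during the job, so the rod may be up to about 1.5 mm off level between the clips. The depth readings and the tool pose disagreed on which end is higher, and I left it as it was.
- **Plate force:** partway through the push, the force read about 1 N lower than the travel implied. The two agreed to within about 1 N at the end.

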